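Extend and lock the telescoping labware cradle, then pack it

ROBOT

A 7-joint arm with a two-finger parallel gripper is mounted at the origin on the work surface. World frame = base frame: x ahead of the robot, y to its left, z up, the work surface at z = 0. Lengths are in m, angles in rad, forces in N, time in s.
With the tool pointing down it reaches from about 0.4 to 0.875 m from the base axis. Payload 19.3 kg.
Tool frame: the origin (TCP) lies at the very end of the fingers, on their centre line; the grasp point (between the pads) lies 19 mm behind it; z points along the fingers, y is the line along which they close (so a half turn about z gives the same grasp; the last joint's range is limited). The gripper opens to 85 mm and grips with 20 to 120 N. Pads are 22 mm wide; open, the fingers measure 114 mm over their backs; the gripper's body (76 mm by 85 mm) begins 54 mm behind the grasp point. The pads swing forward as they close: fully open they stand 13 mm farther back than shut.
Start: joints at [1.153, 0.521, -0.036, 1.599, 0.021, 1.021, -0.113], TCP at [0.213, -0.588, 0.231] pointing down, gripper open.
Joint ranges: [-2.91, 2.91], [-0.3, 2.13], [-1.5, 1.42], [0.17, 2.43], [-1.26, 4.41], [0.16, 1.93], [-2.52, 2.52]. Speed limits (rad/s): [1.89, 1.89, 2.39, 2.39, 3.01, 3.01, 3.01].

INTERFACE

Orientations are given as [roll, pitch, yaw] about the fixed x, y, z axes, in that order (R = Rz(yaw) Ry(pitch) Rx(roll)).
In Python, from workcell import bot gives the robot as it stands. The module is installed in compiled form; this text tells all that it offers.
- The arm moves only by the tool apply_moves, never from a script. Its arguments are lists of equal length, an entry for each row: "claw": the finger opening in m, from 0 to 0.0854; "xyz": the shift along the tool's x, y, z in m, a list of three; "twist": the turn, a rotation vector about the tool's x, y, z in rad, a list of three. A call has 1 to 20 rows; each row shifts and turns the commanded pose from where the row before left it, along the tool's axes as they then stand; what a row does not reach is not made up. A row lasts 1/10 s, in which the tool goes at most 50 mm and 8.59 degrees, less where a joint would pass 70% of its speed; a pose out of reach is approached as far as the arm can. A call with a gripper value outside its range is refused whole. The fingers move at their own pace and stop on an object; "force" is the grip in N (left out, the last holds). Time passes only in rows, so rows that do not move let the fingers close. It gives the time, the measured TCP pose, the force, the opening and the grip force at its end, in the units of the state.
- bot.observe(): the state, without advancing time (a new reading comes with each control period).
- bot.grab_frame(name): name is "scene" or "top" or "wrist"; returns a dict with "img" (420x560x3 uint8, red, green, blue), "vfov" (degrees; the focal length in pixels is half the picture's height over the tangent of half this angle, whatever the lens; pixels are square), "cx", "cy" (the principal point, pixels), "view" (4x4, takes a point from world to camera coordinates). Camera axes: x right, y up, looking along -z (the intrinsics and any distortion apply to the point x, -y, -z); pixel columns grow to the right and rows downward; lengths in m; the calibration is good to about 2 mm. A picture is of the moment at which its call begins. There is no depth.
- bot.job_done(): hands the job in; it is judged then, once.
Trained networks look in the newest picture that a camera, given by its name, has taken for a name from the list of things; names that differ only in an ending like _2 or _b are one class to them, and where a whole thing is asked for, a point or a joint stands for the part that bears it (a point fixed in the world has none). Each returns a list of dicts, best first, with "score" (0 to 1); they miss things now and then, are a little off and sometimes report something else, mostly with a low value. They report only what shows in the picture. A call takes as long as a camera call.
- bot.find_in(camera, query): "position" ([x, y, z] in m, in world coordinates, good to about 4 mm: the middle of the surface that is visible of it).
The state is a dict: "clock": time; "qpos": joint angles; "qd": joint speeds; "joint_efforts": joint torques, N m; "position": TCP position; "tool_rot": TCP orientation; "force": force on the tool from outside, world axes, zero at the start; "moment": the same for the moment, N m; "grip_width": finger opening in m; "finger_force": force on a finger pad.
Only numpy, scipy, OpenCV 4.12 (cv2) and the standard library are available. Lean on these libraries where they do the work, as an engineer would, in place of code of your own. Each camera call takes 0.05 s, during which the arm holds its last target. There are 200 camera calls.

TASK

Pull the telescoping labware cradle out by its tab until the lock button springs up through its slot and the cradle stays locked. Then pack all three lidded boxes, the long one, the squarish one and the small one, inside the cradle so that every one stands flat on the cradle's floor between its walls; set them down rather than dropping them. Leave the black microplate, the brown bottle and the jar where they are.

Things in the scene. Friction and masses are not known exactly. Their poses are not given: they have to be found in the camera images.
- cradle: Fixed half of the telescoping cradle, fastened to the bench: aluminium floor plate, black end wall (14 mm thick, top at z 35 mm) and two black side sleeves along x (each 20 mm wide, 80 mm long, top at z 27 mm). Origin: on the bench below the middle of the fixed end wall's inner face; x is the pull-out direction, away from that wall, z up.
- cradle_floor (a point): On the top of the cradle's 5 mm thick floor plate, at the middle of the fixed end wall's inner face; axes as the cradle's. The packing space reaches along x from 0 to the sliding end wall's inner face at 80 mm + slide (135 to 138 mm when locked), and from y -65 to +65 mm between the sleeves. The floor plate itself spans x -16 to 165 mm, y -88 to 88 mm.
- slide (a joint): Pull-out of the sliding half (black end wall 12 mm thick, 170 mm wide, top at z 27 mm, with two steel arms running in the sleeves) along the cradle's x, m: 0 fully in, lock engages at about 0.055, end stop at 0.058. About 2 N of friction; stays where left. Once locked it cannot go back below about 0.055.
- lock (a joint): Round steel lock button, 10 mm across, carried by the sliding half in the sleeve on the cradle's +y side, sprung upward: about 0 m while held down under the sleeve's top; it springs up through the slot there to 0.008 m when the slide reaches about 0.055, and then blocks the slide from going back. Pressing it would release the lock.
- pull_tab (a point): Middle of the top edge of the pull tab that stands up from the sliding end wall, 50 mm above the bench. The tab is 12 mm thick (along the cradle's x), 60 mm wide (along its y); its upper 22 mm stand free above the wall, which is equally thick. It moves with the slide.
- lock_top (a point): Centre of the top face of the lock button (24 mm above the bench while held in, 32 mm when out), on the sleeve at cradle y = 75 mm.
- long_box: Long lidded box, white body with grey lid, 56 mm along its x, 118 mm along its y, about 0.35 kg; fin 50 mm long. Upright on the bench. Origin: centre of its underside. 46 mm high to the flat lid (does not open); on it one central rigid fin handle, 14 mm thick (along the box's x), 30 mm tall (top at 76 mm), along the box's y.
- square_box: Squarish lidded box, same plastic, 60 mm along its x, 72 mm along its y, about 0.25 kg; fin 50 mm long. Upright on the bench. Origin: centre of its underside. 46 mm high to the flat lid (does not open); on it one central rigid fin handle, 14 mm thick (along the box's x), 30 mm tall (top at 76 mm), along the box's y.
- small_box: Small lidded box, same plastic, 60 mm along its x, 40 mm along its y, about 0.15 kg; fin 32 mm long. Upright on the bench. Origin: centre of its underside. 46 mm high to the flat lid (does not open); on it one central rigid fin handle, 14 mm thick (along the box's x), 30 mm tall (top at 76 mm), along the box's y.
- microplate: Bystander: loose black multiwell plate, 128 x 86 x 16 mm, flat on the bench. Origin: centre of its underside.
- reagent: Bystander: loose brown glass bottle, 60 mm across, 100 mm high. Origin: centre of its underside.
- sample_jar: Bystander: loose white jar with black cap, 56 mm across, 70 mm high. Origin: centre of its underside.

How it is judged:
By the outcome, as a careful person would: the job done as asked, in the order asked, and still so for the second after the job is handed in, with the robot touching nothing.
It also fails if it takes over 72 s, if anything falls off the work surface, if the arm or the gripper's body presses on something with over 40 N, if the wrist force passes 120 N, or if a joint passes its speed limit or range.

## Working session

There is one attempt and no reset: what is moved stays moved. The work goes in short steps, Python scripts to look and compute and a tool call to move; the robot and the scene stay as the last step left them, time stands still between calls to the robot, and variables do not carry over. Pictures are saved under pics/ and viewed, at most 10 in all, crops included, and the job is handed in when it is done.

Besides the shell and the picture viewer there is one more tool, called after "Request:" as name(argument=value, ...) on one line, values as JSON. apply_moves: Moves the arm, as the interface text tells. Its arguments: {"type":"object","properties":{"claw":{"type":"array"},"xyz":{"type":"array"},"twist":{"type":"array"},"force":{"type":"number"}},"required":["claw","xyz","twist"]}

```bash
mkdir -p pics
cat > h.py <<'E'
import numpy as np, cv2
from workcell import bot
def save(f,n): cv2.imwrite('pics/'+n,cv2.cvtColor(f['img'],cv2.COLOR_RGB2BGR))
def ray(f,u,v,z):
    h=f['img'].shape[0]; F=h/2/np.tan(np.radians(f['vfov'])/2)
    d=np.array([(u-f['cx'])/F,-(v-f['cy'])/F,-1]); V=np.array(f['view']); R=V[:3,:3]; c=-R.T@V[:3,3]; d=R.T@d
    return c+d*(z-c[2])/d[2]
def proj(f,p):
    h=f['img'].shape[0]; F=h/2/np.tan(np.radians(f['vfov'])/2)
    V=np.array(f['view']); q=V[:3,:3]@np.array(p)+V[:3,3]
    return f['cx']+F*q[0]/-q[2], f['cy']-F*q[1]/-q[2]
E
python3 - <<'E'
from h import *
for c in ['top','scene']:
    f=bot.grab_frame(c); save(f,c+'1.png'); print(c,f['vfov'],f['cx'],f['cy'],np.round(f['view'],3).tolist(),[k for k in f])
for q in ['pull_tab','lock_top','cradle','long_box','square_box','small_box','microplate','reagent','sample_jar']:
    print(q,[(np.round(d['position'],3).tolist(),round(d['score'],2)) for d in bot.find_in('top',q)][:2])
s=bot.observe(); print(s)
E
```

```text
top 51.01851610716004 276.8377668171496 213.18210696047018 [[0.012, -1.0, -0.015, 0.022], [0.988, 0.01, 0.153, -0.551], [-0.153, -0.017, 0.988, -1.052], [0.0, 0.0, 0.0, 1.0]] ['img', 'vfov', 'cx', 'cy', 'view']
scene 52.80215165133566 282.22874457049244 213.55904444882316 [[0.074, 0.997, -0.017, -0.037], [-0.586, 0.057, 0.808, 0.284], [0.807, -0.05, 0.588, -1.606], [0.0, 0.0, 0.0, 1.0]] ['img', 'vfov', 'cx', 'cy', 'view']
pull_tab [([0.566, 0.093, 0.025], 0.6)]
lock_top [([0.548, -0.344, 0.046], 0.67)]
cradle [([0.572, 0.071, 0.004], 0.82), ([0.37, -0.356, 0.016], 0.53)]
long_box [([0.549, -0.345, 0.046], 0.95)]
square_box [([0.665, -0.166, 0.05], 0.74)]
small_box [([0.467, -0.17, 0.047], 0.72), ([0.662, -0.165, 0.05], 0.28)]
microplate [([0.373, -0.357, 0.016], 0.76)]
reagent [([0.752, 0.014, 0.068], 0.92)]
sample_jar [([0.474, 0.34, 0.071], 0.77)]
{'clock': 0.55, 'qpos': array([ 1.1527927 ,  0.52140378, -0.03630608,  1.59951098,  0.02120173,
        1.02106587, -0.11278977]), 'qd': array([-6.71209933e-04,  4.78416021e-05,  2.58555260e-04,  6.64379671e-04,
       -7.72626417e-04,  2.92314713e-04, -7.12114829e-04]), 'joint_efforts': array([-2.26019372e-03, -9.26407242e+01,  1.97598875e+00, -3.70115376e+01,
        1.78693060e-02,  2.12304156e-03, -1.17902941e-04]), 'position': array([ 0.21300034, -0.58758097,  0.23128442]), 'tool_rot': array([-3.14158916e+00, -3.04814148e-06,  3.47777307e-01]), 'force': array([-0.84124159,  0.139099  ,  0.20378577]), 'moment': array([-0.02796039,  0.01549364,  0.0243033 ]), 'finger_force': 0.0, 'grip_width': 0.0854968917913927}
```

View pics/top1.png

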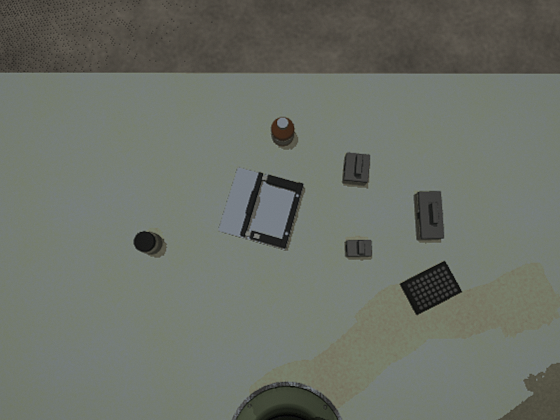

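View pics/scene1.png

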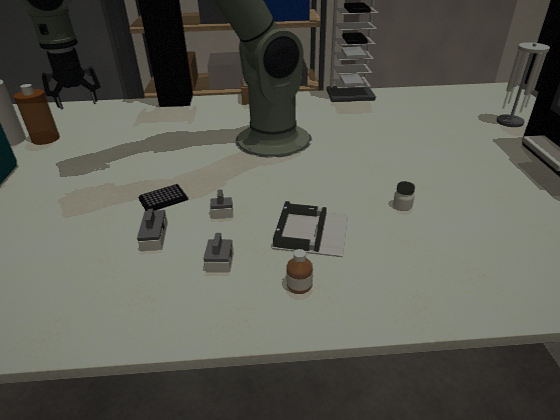

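Run:
```python
import cv2,numpy as np
im=cv2.imread('pics/top1.png')
a=cv2.resize(im[155:255,210:310],None,fx=4,fy=4,interpolation=cv2.INTER_CUBIC)
b=cv2.resize(im[145:265,340:450],None,fx=3.33,fy=3.33,interpolation=cv2.INTER_CUBIC)
o=np.zeros((400,780,3),np.uint8); o[:400,:400]=a; o[:b.shape[0],400:400+b.shape[1]]=b[:400]
cv2.imwrite('pics/crop1.png',np.clip(o*2.0,0,255).astype(np.uint8))
```

```text
(no output)
```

View pics/crop1.png

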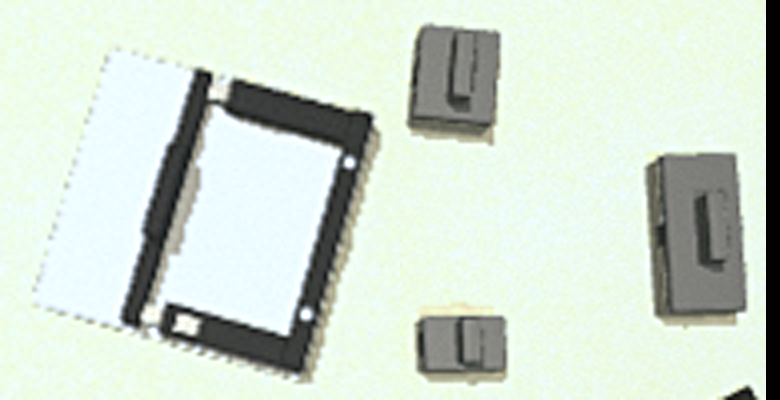

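```bash
cat > fit.py <<'E'
from h import *
def rigid(mod,pts):
    m=np.array(mod,float);p=np.array(pts)[:,:2]; mc,pc=m.mean(0),p.mean(0)
    H=(m-mc).T@(p-pc); a=np.arctan2(H[0,1]-H[1,0],H[0,0]+H[1,1]); R=np.array([[np.cos(a),-np.sin(a)],[np.sin(a),np.cos(a)]])
    t=pc-R@mc; res=p-(m@R.T+t); return t,np.degrees(a),np.round(res*1000,1).tolist()
E
python3 - <<'E'
from fit import *
f=bot.grab_frame('top')
A=lambda u,v,z: ray(f,210+u/4-.4,155+v/4-.4,z)
B=lambda u,v,z: ray(f,340+(u-400)/3.33-.4,145+v/3.33-.4,z)
print('cradle',rigid([(165,-88),(165,88),(-14,-85)],[1000*A(110,47,.005),1000*A(37,303,.005),1000*A(372,115,.035)]))
for n,w,h,c in [('sq',60,72,[(425,27),(499,31),(494,124),(418,121)]),('long',56,118,[(664,155),(737,153),(746,310),(666,315)]),('small',60,40,[(426,317),(507,316),(506,373),(425,373)])]:
    # image up=+x world, left=+y
    P=[1000*B(u,v,.046) for u,v in c]
    # corner order TL,TR,BR,BL; box y along image up (world x): yaw ~ -90 ; box x -> world -y (right)... 
    print(n,rigid([(-w/2,h/2),(w/2,h/2),(w/2,-h/2),(-w/2,-h/2)],P))
E
```

```text
cradle (array([552.42502763,  -2.9256276 ]), np.float64(75.07706816846304), [[349.3, 374.7], [1174.7, -2455.7], [-1524.0, 2081.0]])
sq (array([ 669.46672228, -173.13012193]), np.float64(-93.61283606105239), [[-130.3, -2534.1], [935.5, 1403.3], [578.8, 2052.9], [-1384.0, -922.0]])
long (array([ 551.24480885, -351.61430797]), np.float64(-89.73930635467829), [[-502.7, -1540.2], [1250.9, 167.2], [1651.4, -612.3], [-2399.6, 1985.3]])
small (array([ 466.32364301, -175.02639168]), np.float64(-89.95298346773593), [[70.4, -997.7], [1392.9, -455.6], [-423.9, 1177.5], [-1039.4, 275.9]])
```

Request:
apply_moves(claw=[0.05,0.05,0.05,0.05,0.05,0.05,0.05,0.05,0.05,0.05,0.05,0.05,0.05,0.05,0.05,0.05,0.05,0.05,0.05,0.05], xyz=[[0.018,-0.016,0],[0.036,-0.032,0],[0.036,-0.032,0],[0.036,-0.032,0],[0.036,-0.032,0],[0.036,-0.032,0],[0.036,-0.032,0],[0.036,-0.032,0],[0.036,-0.032,0],[0.036,-0.032,0],[0.036,-0.032,0],[0.036,-0.032,0],[0.036,-0.032,0],[0.036,-0.032,0],[0.018,-0.016,0],[0,0,0],[0,0,0],[0,0,0],[0,0,0],[0,0,0]], twist=[[0,0,0],[0,0,0],[0,0,0],[0,0,0],[0,0,0],[0,0,0],[0,0,0],[0,0,0],[0,0,0],[0,0,0],[0,0,0],[0,0,0],[0,0,0],[0,0,0],[0,0,0.122],[0,0,0.122],[0,0,0.122],[0,0,0.122],[0,0,0.122],[0,0,0]], force=40)

```text
clock: 2.6
position: [0.5342, 0.0055, 0.2314]
tool_rot: [3.141, -0.0, -0.264]
force: [0.1, -0.5, 0.0]
grip_width: 0.0502
finger_force: 0.0
```

Run:
```python
from h import *
f=bot.grab_frame('wrist'); save(f,'w1.png'); print(f['vfov'],f['cx'],f['cy'],np.round(f['view'],3).tolist())
s=bot.observe(); print(s['position'],s['tool_rot'],s['clock'])
for q in ['pull_tab','cradle']: print(q,bot.find_in('wrist',q)[:2])
```

```text
69.85421578200621 278.06747162048316 207.9440545834678 [[-0.261, -0.965, 0.001, 0.144], [0.927, -0.251, -0.279, -0.456], [0.269, -0.072, 0.96, -0.523], [0.0, 0.0, 0.0, 1.0]]
[0.53414675 0.00545447 0.231344  ] [ 3.14142783e+00 -1.14933280e-04 -2.59547796e-01] 2.65
pull_tab [{'position': [0.5867, 0.0878, 0.023], 'score': 0.75}]
cradle [{'position': [0.5811, 0.0657, 0.0069], 'score': 0.83}]
```

View pics/w1.png

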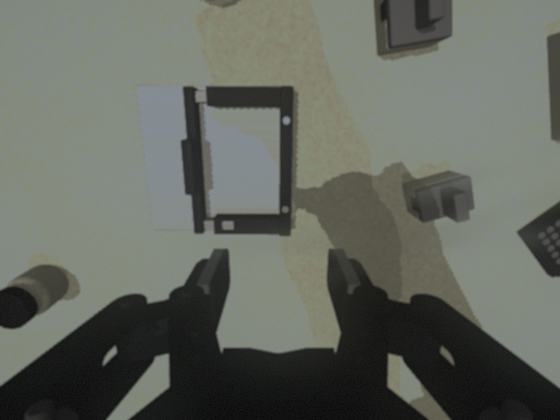

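Run:
```python
from fit import *
f=bot.grab_frame('wrist')
P=[(165,-88,5,138,86),(165,88,5,154,230),(-14,-85,35,294,87),(-14,85,35,294,235),(92,-85,27,184,87),(92,85,27,193,234),(92,-30,50,181,138),(92,30,50,185,193)]
t,a,r=rigid([p[:2] for p in P],[1000*ray(f,p[3],p[4],p[2]/1000) for p in P]); print(t,a);print(r)
```

```text
[554.87822103   3.25969358] 75.01060676391486
[[-3154.7, -7321.6], [-2283.0, -6236.8], [-3120.7, -5422.5], [-693.4, -9207.3], [407.7, 6235.2], [1910.5, 9021.1], [3110.4, 6189.5], [3823.2, 6742.3]]
```

Run:
```python
from fit import *
f=bot.grab_frame('wrist')
P=[(165,-88,5,138,86),(165,88,5,154,230),(-14,-85,35,294,87),(-14,85,35,294,235),(92,-85,27,184,87),(92,85,27,193,234),(92,-30,50,181,138),(92,30,50,185,193)]
W=[1000*ray(f,p[3],p[4],p[2]/1000) for p in P]
t,a,r=rigid([p[:2] for p in P][:4],W[:4]); print(t,a);print(r)
c,s=np.cos(np.radians(a)),np.sin(np.radians(a))
for p,w in zip(P,W): d=w[:2]-t; print(p[:3],c*d[0]+s*d[1],-s*d[0]+c*d[1])
```

```text
[552.91684484  -3.95739236] 75.2587461385291
[[-523.9, -820.4], [580.4, 1122.0], [-1353.8, 1329.8], [1297.2, -1631.4]]
(165, -88, 5) 164.07326720006296 -87.70214331142645
(165, 88, 5) 166.2327763994455 87.72422360282764
(-14, -85, 35) -13.058407462196257 -83.35241200427082
(-14, 85, 35) -15.247636137312213 83.3303317128696
(92, -85, 27) 105.10674928473898 -84.34076642012978
(92, 85, 27) 109.04063792623525 84.90593461054357
(92, -30, 50) 106.0248403679501 -31.970342058008185
(92, 30, 50) 107.04324833184899 27.477951454367556
```

Request:
apply_moves(claw=[0.05,0.05,0.05,0.05,0.05,0.05,0.05,0.05,0.05,0.05,0,0,0,0,0], xyz=[[0.005,-0.024,0],[0.007,-0.036,0.01],[0.0055,-0.0247,0.035],[0.003,-0.012,0.04],[0,0,0.04],[0,0,0.03],[0,0,0.022],[0,0,0.015],[0,0,0.005],[0,0,0],[0,0,0],[0,0,0],[0,0,0],[0,0,0],[0,0,0]], twist=[[0,0,0],[0,0,0],[0,0,0],[0,0,0],[0,0,0],[0,0,0],[0,0,0],[0,0,0],[0,0,0],[0,0,0],[0,0,0],[0,0,0],[0,0,0],[0,0,0],[0,0,0]], force=40)

```text
clock: 4.35
position: [0.5796, 0.0936, 0.0354]
tool_rot: [-3.141, -0.001, -0.262]
force: [-1.7, -0.7, 8.3]
grip_width: 0.0111
finger_force: 40.8
```

Request:
apply_moves(claw=[0,0,0,0,0,0,0,0,0], xyz=[[0,-0.004,0],[0,-0.008,0],[0,-0.01,0],[0,-0.008,0],[0,-0.006,0],[0,-0.004,0],[0,-0.003,0],[0,-0.002,0],[0,0,0]], twist=[[0,0,0],[0,0,0],[0,0,0],[0,0,0],[0,0,0],[0,0,0],[0,0,0],[0,0,0],[0,0,0]])

```text
clock: 5.25
position: [0.5916, 0.1372, 0.0354]
tool_rot: [-3.141, -0.002, -0.262]
force: [1.8, -0.1, 6.1]
grip_width: 0.0107
finger_force: 40.5
```

Request:
apply_moves(claw=[0,0,0], xyz=[[0,-0.0015,0],[0,-0.0015,0],[0,0,0]], twist=[[0,0,0],[0,0,0],[0,0,0]])

```text
clock: 5.55
position: [0.5918, 0.1379, 0.0353]
tool_rot: [3.14, -0.001, -0.264]
force: [-3.0, -8.8, 13.4]
grip_width: 0.0109
finger_force: 41.3
```

Run:
```python
from h import *
f=bot.grab_frame('wrist'); save(f,'w2.png')
print(bot.find_in('wrist','lock_top')[:3])
print(bot.observe()['force'])
```

```text
[]
[ -3.64490571 -10.09825102  11.00894529]
```

View pics/w2.png

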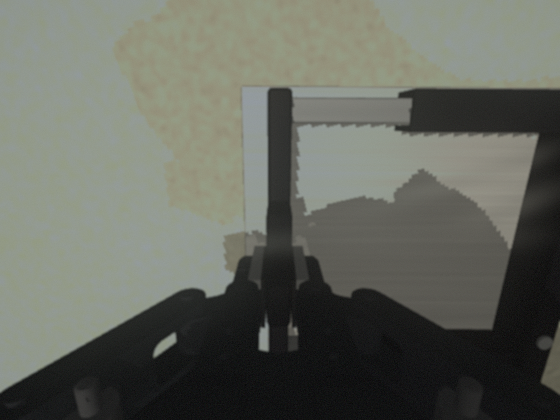

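Request:
apply_moves(claw=[0,0,0,0], xyz=[[0,0.003,0],[0,0.003,0],[0,0.002,0],[0,0,0]], twist=[[0,0,0],[0,0,0],[0,0,0],[0,0,0]])

```text
clock: 6.05
position: [0.5907, 0.1339, 0.0354]
tool_rot: [-3.138, -0.003, -0.262]
force: [4.7, 8.0, 2.6]
grip_width: 0.0108
finger_force: 40.2
```

Request:
apply_moves(claw=[0,0.05,0.05,0.05,0.05,0.05,0.05,0.05,0.05,0.05,0.05,0.05,0.05,0.05,0.05,0.05,0.05,0.05,0.05,0.05], xyz=[[0,-0.003,0],[0,0,0],[0,0,0],[0,0,-0.01],[0,0,-0.03],[0,0,-0.04],[0.004,0.02,-0.04],[0.007,0.04,-0.03],[0.008,0.047,-0.02],[0.008,0.047,0],[0.008,0.047,0],[0.008,0.047,0],[0.008,0.047,0],[0.008,0.047,0],[0.008,0.047,0],[0.008,0.047,0],[0.008,0.047,0],[0.007,0.035,0],[0.003,0.012,0],[0,0,0]], twist=[[0,0,0],[0,0,0],[0,0,0],[0,0,0],[0,0,0],[0,0,0],[0,0,0],[0,0,0],[0,0,0],[0,0,0],[0,0,0],[0,0,0],[0,0,0],[0,0,0],[0,0,0],[0,0,0],[0,0,0],[0,0,-0.132],[0,0,-0.132],[0,0,0]])

```text
clock: 8.05
position: [0.5432, -0.4014, 0.2036]
tool_rot: [3.141, 0.0, 0.002]
force: [-0.1, 1.1, -0.2]
grip_width: 0.0502
finger_force: 0.0
```

Run:
```python
from h import *
f=bot.grab_frame('wrist'); save(f,'w3.png'); g=bot.grab_frame('top'); save(g,'top2.png')
s=bot.observe(); print(s['position'],s['tool_rot'],s['clock'])
a=cv2.imread('pics/w3.png')
b=cv2.resize(cv2.imread('pics/top2.png')[155:255,210:310],(240,240),interpolation=cv2.INTER_CUBIC)
o=np.zeros((420,800,3),np.uint8); o[:,:560]=a; o[:240,560:]=b
cv2.imwrite('pics/c3.png',np.clip(o*1.7,0,255).astype(np.uint8))
for q in ['long_box']: print(bot.find_in('wrist',q)[:1])
print(bot.find_in('top','lock_top')[:2])
```

```text
[ 0.54426385 -0.39843641  0.20364218] [-3.14093581e+00 -1.55876849e-04 -1.46841066e-03] 8.15
[]
[]
```

View pics/c3.png

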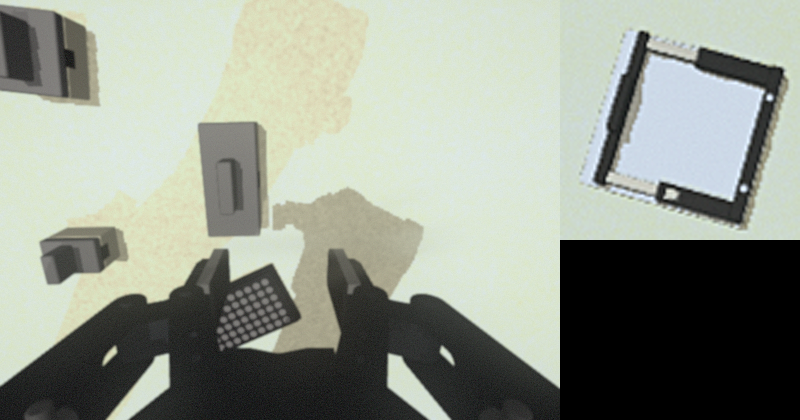

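Run:
```python
from fit import *
f=bot.grab_frame('wrist')
def fit(n,w,h,c,z): print(n,rigid([(-w/2,h/2),(w/2,h/2),(w/2,-h/2),(-w/2,-h/2)],[1000*ray(f,u,v,z) for u,v in c]))
fit('lid',56,118,[(198,123),(258,122),(260,235),(208,237)],.046)
fit('fin',14,50,[(218,160),(233,160),(236,214),(220,214)],.076)
g=bot.grab_frame('top'); 
B=lambda u,v,z: ray(g,210+(u-560)/2.4-.3,155+v/2.4-.3,z)
P=[(165,-88,5,628,30),(165,88,5,582,184),(-14,-85,35,784,67),(-14,85,35,742,227),(148,-85,27,647,32),(148,85,27,605,185)]
t,a,r=rigid([p[:2] for p in P],[1000*B(p[3],p[4],p[2]/1000) for p in P]); print(t,a,r)
```

```text
lid (array([ 554.32558886, -349.96079879]), np.float64(-89.26010095670784), [[-618.5, 691.0], [-368.8, -1139.6], [1298.0, 314.7], [-310.7, 134.0]])
fin (array([ 555.26743558, -350.47353657]), np.float64(-90.07340868916633), [[359.3, -276.1], [387.5, 267.1], [-359.1, -549.0], [-387.7, 558.0]])
[550.44386491  -7.29554676] 75.19823273401896 [[347.7, 1965.7], [920.2, 1877.0], [2290.1, 5194.9], [-2435.3, 4516.1], [-230.5, -5186.7], [-892.3, -8367.0]]
```

Request:
apply_moves(claw=[0.05,0.05,0.05,0.05,0.05,0.05,0.05,0.05,0.05,0,0,0,0], xyz=[[0.005,-0.02,0.01],[0.0057,-0.02,0.02],[0,-0.008,0.03],[0,0,0.03],[0,0,0.025],[0,0,0.02],[0,0,0.012],[0,0,0.004],[0,0,0],[0,0,0],[0,0,0],[0,0,0],[0,0,0]], twist=[[0,0,0],[0,0,0],[0,0,0],[0,0,0],[0,0,0],[0,0,0],[0,0,0],[0,0,0],[0,0,0],[0,0,0],[0,0,0],[0,0,0],[0,0,0]], force=60)

```text
clock: 9.65
position: [0.5553, -0.3514, 0.0531]
tool_rot: [3.141, -0.001, 0.001]
force: [-0.7, -1.2, 6.2]
grip_width: 0.0125
finger_force: 63.8
```

Request:
apply_moves(claw=[0,0,0,0,0,0,0,0,0,0,0,0,0,0,0,0,0], xyz=[[0,0,-0.01],[0,0,-0.025],[0,0,-0.035],[0,-0.013,-0.03],[0.001,-0.03,-0.01],[0.001,-0.04,0],[0.001,-0.04,0],[0.001,-0.04,0],[0.001,-0.04,0],[0.001,-0.04,0],[0.001,-0.04,0],[0,-0.04,0],[0,-0.03,0],[0,-0.02,0],[0,-0.01,0],[0,0,0],[0,0,0]], twist=[[0,0,0],[0,0,0],[0,0,0],[0,0,0],[0,0,0],[0,0,0],[0,0,0],[0,0,0],[0,0,0],[0,0,0],[0,0,0],[0,0,0],[0,0,0],[0,0,0.059],[0,0,0.1],[0,0,0.1],[0,0,0]])

```text
clock: 11.35
position: [0.5617, 0.0325, 0.1628]
tool_rot: [3.141, 0.0, -0.258]
force: [-0.5, -0.1, -3.6]
grip_width: 0.0124
finger_force: 62.3
```

Run:
```python
from h import *
f=bot.grab_frame('wrist'); save(f,'w4.png')
s=bot.observe(); print(s['position'],s['tool_rot'],s['clock'],s['force'],s['grip_width'])
cv2.imwrite('pics/c4.png',np.clip(cv2.imread('pics/w4.png')*1.7,0,255).astype(np.uint8))
c,sn=np.cos(np.radians(75.2)),np.sin(np.radians(75.2))
W=lambda x,y,z:(.5535+(c*x-sn*y)/1e3,-.0015+(sn*x+c*y)/1e3,z/1e3)
for p in [(0,-85,35),(-14,-85,35),(0,-65,35),(0,65,35),(80,-65,27),(135,-85,27),(165,-88,5)]: print(p,np.round(proj(f,W(*p))))
```

```text
[0.56179508 0.03212514 0.1627132 ] [ 3.14135352e+00 -9.71632959e-05 -2.54832135e-01] 11.4 [-0.17257701  0.06684212 -3.48924051] 0.0126987604279661
(0, -85, 35) [319. 101.]
(-14, -85, 35) [335. 101.]
(0, -65, 35) [318. 126.]
(0, 65, 35) [313. 262.]
(80, -65, 27) [227. 125.]
(135, -85, 27) [164. 102.]
(165, -88, 5) [140. 100.]
```

View pics/c4.png

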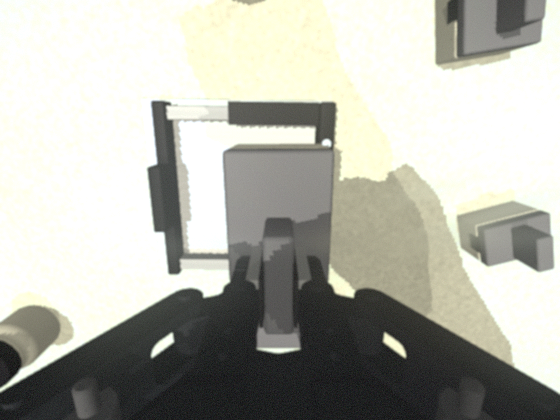

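Request:
apply_moves(claw=[0,0,0,0,0,0,0,0,0], xyz=[[0,0.0005,0.015],[0,0,0.025],[0,0,0.025],[0,0,0.015],[0,0,0.01],[0,0,0.006],[0,0,0.004],[0,0,0.003],[0,0,0]], twist=[[0,0,0],[0,0,0],[0,0,0],[0,0,0],[0,0,0],[0,0,0],[0,0,0],[0,0,0],[0,0,0]])

```text
clock: 12.3
position: [0.5619, 0.0315, 0.0595]
tool_rot: [-3.142, -0.0, -0.257]
force: [-0.4, -0.4, -2.7]
grip_width: 0.0127
finger_force: 62.3
```

Request:
apply_moves(claw=[0,0,0], xyz=[[0,0,0.001],[0,0,0.001],[0,0,0]], twist=[[0,0,0],[0,0,0],[0,0,0]])

```text
clock: 12.6
position: [0.562, 0.0315, 0.0581]
tool_rot: [-3.141, -0.001, -0.257]
force: [-4.4, -1.8, 7.6]
grip_width: 0.013
finger_force: 63.9
```

Request:
apply_moves(claw=[0.03,0.03,0.04,0.04,0.04,0.04,0.04,0.04,0.04,0.04,0.04,0.04,0.04,0.04], xyz=[[0,0,0],[0,0,0],[0,0,0],[0,0,-0.015],[0,0,-0.035],[0,0,-0.045],[0.015,0.017,-0.035],[0.03,0.032,-0.012],[0.035,0.038,0],[0.035,0.038,0],[0.025,0.03,0],[0.015,0.016,0],[0,0,0],[0,0,0]], twist=[[0,0,0],[0,0,0],[0,0,0],[0,0,0],[0,0,0],[0,0,0],[0,0,0],[0,0,0],[0,0,0],[0,0,0],[0,0,0],[0,0,-0.1],[0,0,-0.094],[0,0,0]])

```text
clock: 14.0
position: [0.6665, -0.171, 0.2001]
tool_rot: [-3.141, -0.0, -0.063]
force: [-0.3, -0.3, -0.0]
grip_width: 0.0399
finger_force: 0.0
```

Run:
```python
from h import *
f=bot.grab_frame('wrist'); save(f,'w5.png')
s=bot.observe(); print(s['position'],s['tool_rot'],s['clock'])
cv2.imwrite('pics/c5.png',np.clip(cv2.imread('pics/w5.png')*1.7,0,255).astype(np.uint8))
```

```text
[ 0.66649705 -0.17027558  0.2001312 ] [-3.14108881e+00 -2.85361671e-04 -6.53435853e-02] 14.05
```

View pics/c5.png

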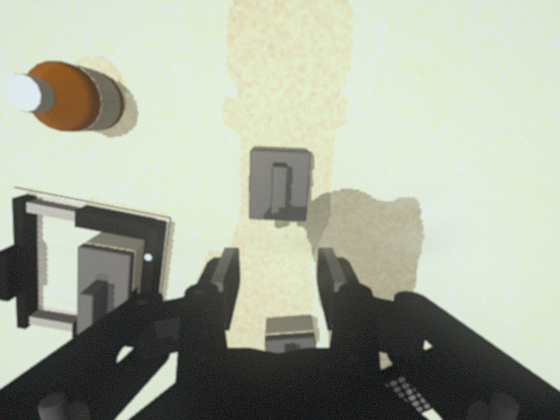

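Run:
```python
from fit import *
f=bot.grab_frame('wrist')
def fit(n,w,h,c,z): print(n,rigid([(-w/2,h/2),(w/2,h/2),(w/2,-h/2),(-w/2,-h/2)],[1000*ray(f,u,v,z) for u,v in c]))
fit('lid',60,72,[(250,150),(308,150),(307,220),(249,218)],.046)
fit('fin',14,50,[(273,163),(288,163),(289,213),(272,213)],.076)
```

```text
lid (array([ 673.40460035, -171.21337195]), np.float64(-94.61761392675756), [[-1140.3, -1547.6], [14.1, 1793.8], [-78.3, -282.0], [1204.5, 35.8]])
fin (array([ 676.87768116, -173.2149636 ]), np.float64(-93.6052839352518), [[-1780.2, -226.1], [-1765.0, 458.1], [1698.5, -1025.1], [1846.7, 793.1]])
```

Request:
apply_moves(claw=[0.04,0.04,0.04,0.04,0.04,0.04,0.04,0.04,0,0,0,0], xyz=[[0.0046,0.0013,0.015],[0.002,0,0.03],[0,0,0.035],[0,0,0.03],[0,0,0.02],[0,0,0.012],[0,0,0.005],[0,0,0],[0,0,0],[0,0,0],[0,0,0],[0,0,0]], twist=[[0,0,0],[0,0,0],[0,0,0],[0,0,0],[0,0,0],[0,0,0],[0,0,0],[0,0,0],[0,0,0],[0,0,0],[0,0,0],[0,0,0]], force=60)

```text
clock: 15.3
position: [0.6738, -0.1722, 0.0536]
tool_rot: [3.141, -0.002, -0.063]
force: [-1.3, 0.2, 6.6]
grip_width: 0.013
finger_force: 59.3
```

Request:
apply_moves(claw=[0,0,0,0,0,0,0,0,0,0,0,0,0,0], xyz=[[0,0,-0.01],[0,0,-0.025],[0,0,-0.035],[-0.004,-0.0113,-0.028],[-0.0107,-0.03,-0.007],[-0.014,-0.04,0],[-0.014,-0.04,0],[-0.014,-0.04,0],[-0.014,-0.04,0],[-0.01,-0.028,0],[-0.006,-0.017,0],[-0.003,-0.008,0],[0,0,0],[0,0,0]], twist=[[0,0,0],[0,0,0],[0,0,0],[0,0,0],[0,0,0],[0,0,0],[0,0,0],[0,0,0],[0,0,0],[0,0,0],[0,0,0],[0,0,0.096],[0,0,0.098],[0,0,0]])

```text
clock: 16.7
position: [0.5997, 0.0878, 0.1581]
tool_rot: [-3.141, -0.001, -0.258]
force: [0.4, 0.2, -3.5]
grip_width: 0.0127
finger_force: 58.6
```

Run:
```python
from h import *
f=bot.grab_frame('wrist'); save(f,'w6.png')
s=bot.observe(); p=s['position'];print(p,s['tool_rot'],s['clock'],s['force'],s['grip_width'])
cv2.imwrite('pics/c6.png',np.clip(cv2.imread('pics/w6.png')*1.7,0,255).astype(np.uint8))
a=s['tool_rot'][2]
tx=np.array([np.cos(a),np.sin(a)]);ty=np.array([np.sin(a),-np.cos(a)])
z=p[2]-.007
for sx,sy in [(36,-30),(36,30)]:
    q=p[:2]+tx*sx/1e3+ty*sy/1e3; print('lid corner pred',np.round(proj(f,(q[0],q[1],z))))
```

```text
[0.59974548 0.08748709 0.15798035] [ 3.14154139e+00 -5.99497242e-04 -2.55051961e-01] 16.75 [ 0.14233053 -0.4560536  -2.19334605] 0.012683961046550755
lid corner pred [219. 190.]
lid corner pred [337. 189.]
```

View pics/c6.png

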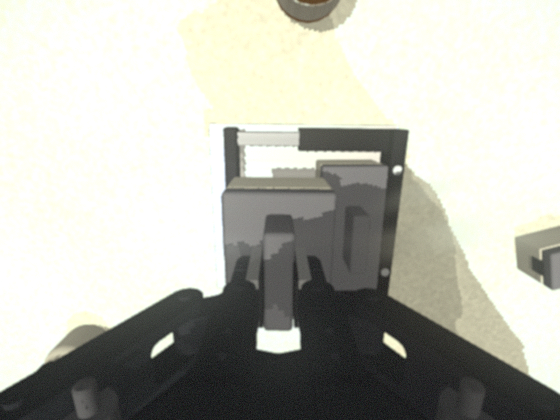

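Request:
apply_moves(claw=[0,0,0,0,0,0,0,0,0,0], xyz=[[0.001,0,0.015],[0,0,0.025],[0,0,0.022],[0,0,0.014],[0,0,0.01],[0,0,0.006],[0,0,0.004],[0,0,0.002],[0,0,0.0015],[0,0,0]], twist=[[0,0,0],[0,0,0],[0,0,0],[0,0,0],[0,0,0],[0,0,0],[0,0,0],[0,0,0],[0,0,0],[0,0,0]])

```text
clock: 17.75
position: [0.601, 0.0873, 0.0587]
tool_rot: [-3.141, -0.001, -0.257]
force: [-1.8, 0.5, 3.0]
grip_width: 0.0125
finger_force: 59.2
```

Request:
apply_moves(claw=[0.03,0.03,0.03,0.03,0.04,0.04,0.04,0.04,0.04,0.04,0.04,0.04,0.04,0.04,0.04,0.04], xyz=[[0,0,0],[0,0,0],[0,0,0],[0,0,-0.015],[0,0,-0.035],[0,0,-0.045],[-0.0037,0.0179,-0.035],[-0.007,0.032,-0.012],[-0.01,0.04,0],[-0.01,0.045,0],[-0.01,0.045,0],[-0.01,0.045,0],[-0.008,0.038,0],[-0.005,0.025,0],[0,0,0],[0,0,0]], twist=[[0,0,0],[0,0,0],[0,0,0],[0,0,0],[0,0,0],[0,0,0],[0,0,0],[0,0,0],[0,0,0],[0,0,0],[0,0,0],[0,0,0],[0,0,0],[0,0,-0.127],[0,0,-0.13],[0,0,0]])

```text
clock: 19.35
position: [0.4657, -0.1757, 0.2009]
tool_rot: [3.141, -0.001, 0.001]
force: [0.7, -0.5, 0.8]
grip_width: 0.0401
finger_force: 0.0
```

Run:
```python
from h import *
f=bot.grab_frame('wrist'); save(f,'w7.png')
s=bot.observe(); print(s['position'],s['tool_rot'],s['clock'])
cv2.imwrite('pics/c7.png',np.clip(cv2.imread('pics/w7.png')*1.7,0,255).astype(np.uint8))
```

```text
[ 0.46594277 -0.17516172  0.20071521] [-3.14159085e+00 -1.05947683e-03 -3.33346310e-03] 19.4
```

View pics/c7.png

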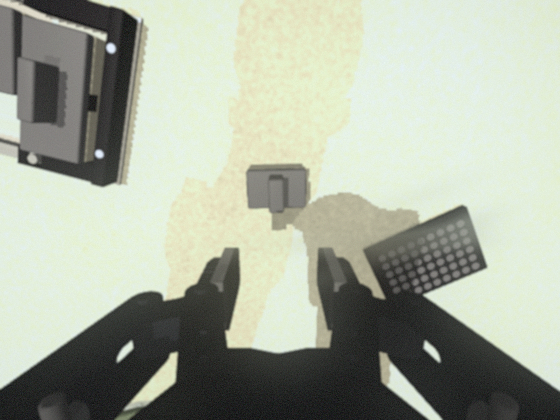

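Run:
```python
from fit import *
f=bot.grab_frame('wrist')
def fit(n,w,h,c,z): print(n,rigid([(-w/2,h/2),(w/2,h/2),(w/2,-h/2),(-w/2,-h/2)],[1000*ray(f,u,v,z) for u,v in c]))
fit('lid',60,40,[(247,170),(307,168),(306,208),(248,209)],.046)
fit('fin',14,32,[(269,177),(286,176),(286,212),(268,212)],.076)
```

```text
lid (array([ 469.26731565, -174.15864872]), np.float64(-89.18029971268204), [[-8.5, -510.1], [943.1, -212.8], [-455.1, 408.9], [-479.5, 313.9]])
fin (array([ 470.86552628, -174.489071  ]), np.float64(-90.57222388577418), [[213.5, 529.7], [1215.6, -790.9], [-671.8, -1256.8], [-757.4, 1518.0]])
```

Request:
apply_moves(claw=[0.04,0.04,0.04,0.04,0.04,0.04,0.04,0.04,0,0,0,0], xyz=[[0.003,-0.0005,0.015],[0,0,0.03],[0,0,0.035],[0,0,0.03],[0,0,0.02],[0,0,0.012],[0,0,0.005],[0,0,0],[0,0,0],[0,0,0],[0,0,0],[0,0,0]], twist=[[0,0,0],[0,0,0],[0,0,0],[0,0,0],[0,0,0],[0,0,0],[0,0,0],[0,0,0],[0,0,0],[0,0,0],[0,0,0],[0,0,0]], force=60)

```text
clock: 20.65
position: [0.4694, -0.1746, 0.0536]
tool_rot: [3.141, -0.001, -0.0]
force: [-0.4, 2.4, 8.4]
grip_width: 0.0128
finger_force: 63.7
```

Request:
apply_moves(claw=[0,0,0,0,0,0,0,0,0,0,0,0,0,0,0], xyz=[[0,0,-0.01],[0,0,-0.025],[0,0,-0.035],[0.003,-0.011,-0.028],[0.0069,-0.027,-0.012],[0.01,-0.04,0],[0.01,-0.04,0],[0.01,-0.04,0],[0.01,-0.04,0],[0.01,-0.035,0],[0.006,-0.025,0],[0.004,-0.015,0],[0.001,-0.005,0],[0,0,0],[0,0,0]], twist=[[0,0,0],[0,0,0],[0,0,0],[0,0,0],[0,0,0],[0,0,0],[0,0,0],[0,0,0],[0,0,0],[0,0,0],[0,0,0],[0,0,0],[0,0,0.127],[0,0,0.13],[0,0,0]])

```text
clock: 22.15
position: [0.5397, 0.1028, 0.1632]
tool_rot: [3.141, -0.0, -0.26]
force: [-0.1, 0.3, -1.2]
grip_width: 0.0126
finger_force: 62.2
```

Run:
```python
from h import *
f=bot.grab_frame('wrist'); save(f,'w8.png')
s=bot.observe(); p=s['position'];print(p,s['tool_rot'],s['clock'],s['force'],s['grip_width'])
for q in ['square_box','long_box','small_box']: print(q,[(np.round(d['position'],4).tolist(),round(d['score'],2)) for d in bot.find_in('wrist',q)+bot.find_in('top',q)])
a=s['tool_rot'][2]
tx=np.array([np.cos(a),np.sin(a)]);ty=np.array([np.sin(a),-np.cos(a)])
q=p[:2]+tx*20/1e3; u,v=proj(f,(q[0],q[1],p[2]-.007)); print('pred edge',u,v)
g=cv2.cvtColor(f['img'],cv2.COLOR_RGB2GRAY); 
for uu in (240,315): print(uu,[int(x) for x in g[int(v)-25:int(v)+20,uu]])
```

```text
[0.5397082  0.10280899 0.16319112] [ 3.14111410e+00 -2.41355773e-04 -2.55228077e-01] 22.2 [-0.03140257  0.38500271 -2.66870848] 0.012583998509695955
square_box [([0.602, 0.0877, 0.0531], 0.6), ([0.6679, -0.1653, 0.0476], 0.95)]
long_box [([0.5664, 0.0325, 0.0508], 0.9), ([0.5482, -0.3418, 0.0445], 0.57)]
small_box [([0.5556, 0.1051, 0.1566], 0.87)]
pred edge 277.4732858626937 219.2743638309311
240 [107, 104, 105, 106, 103, 99, 94, 90, 90, 92, 90, 91, 91, 91, 91, 91, 91, 91, 95, 110, 109, 90, 65, 57, 57, 63, 69, 78, 84, 89, 90, 93, 91, 90, 92, 93, 94, 92, 93, 92, 93, 95, 91, 93, 93]
315 [73, 72, 71, 71, 74, 80, 83, 83, 84, 84, 84, 84, 86, 85, 86, 86, 87, 87, 91, 92, 82, 61, 47, 47, 49, 50, 55, 57, 60, 60, 58, 57, 59, 62, 60, 59, 60, 60, 61, 61, 60, 63, 62, 62, 62]
```

Request:
apply_moves(claw=[0,0,0,0,0,0,0,0,0,0,0], xyz=[[0,-0.0005,0.015],[0,0,0.025],[0,0,0.025],[0,0,0.015],[0,0,0.01],[0,0,0.006],[0,0,0.004],[0,0,0.002],[0,0,0.0015],[0,0,0.0008],[0,0,0]], twist=[[0,0,0],[0,0,0],[0,0,0],[0,0,0],[0,0,0],[0,0,0],[0,0,0],[0,0,0],[0,0,0],[0,0,0],[0,0,0]])

```text
clock: 23.6
position: [0.5401, 0.104, 0.0588]
tool_rot: [-3.141, -0.0, -0.257]
force: [-0.2, -0.4, -1.8]
grip_width: 0.013
finger_force: 62.3
```

Request:
apply_moves(claw=[0,0], xyz=[[0,0,0.0006],[0,0,0.0003]], twist=[[0,0,0],[0,0,0]])

```text
clock: 23.8
position: [0.5402, 0.1042, 0.0586]
tool_rot: [-3.141, -0.001, -0.257]
force: [-5.8, 0.3, 21.4]
grip_width: 0.0124
finger_force: 65.3
```

Firm contact. I'll release, rise and clear the view.

Request:
apply_moves(claw=[0,0.03,0.03,0.03,0.03,0.04,0.04,0.04,0.04,0.04,0.04,0.04,0.04,0.04], xyz=[[0,0,-0.0006],[0,0,0],[0,0,0],[0,0,0],[0,0,-0.015],[0,0,-0.035],[0,0,-0.045],[-0.02,0,-0.04],[-0.04,0,-0.02],[-0.035,0,0],[-0.02,0,0],[0,0,0],[0,0,0],[0,0,0]], twist=[[0,0,0],[0,0,0],[0,0,0],[0,0,0],[0,0,0],[0,0,0],[0,0,0],[0,0,0],[0,0,0],[0,0,0],[0,0,0],[0,0,0],[0,0,0],[0,0,0]])

```text
clock: 25.2
position: [0.4294, 0.133, 0.2132]
tool_rot: [-3.141, -0.0, -0.258]
force: [0.1, 0.2, 0.5]
grip_width: 0.0401
finger_force: 0.0
```

Run:
```python
from fit import *
s=bot.observe(); print(s['position'],s['clock'])
a=np.radians(75.2);c,sn=np.cos(a),np.sin(a)
for cam in ['wrist','top']:
    f=bot.grab_frame(cam); save(f,cam+'9.png')
    for q in ['long_box','square_box','small_box','lock_top','pull_tab','microplate','reagent','sample_jar']:
        for d in bot.find_in(cam,q)[:1]:
            p=np.array(d['position']); e=p[:2]-[.5535,-.0015]
            print(cam,q,np.round(p,3),round(d['score'],2),'cradle mm',np.round(1000*np.array([c*e[0]+sn*e[1],-sn*e[0]+c*e[1]])))
# profiles on the wrist image along cradle lines, projected with the model
f=bot.grab_frame('wrist'); g=cv2.cvtColor(f['img'],cv2.COLOR_RGB2GRAY)
W=lambda x,y,z:(.5535+(c*x-sn*y)/1e3,-.0015+(sn*x+c*y)/1e3,z/1e3)
def prof(ps):
    o=[]
    for p in ps:
        u,v=np.round(proj(f,W(*p))).astype(int); o.append(int(g[v,u]) if 0<=u<560 and 0<=v<420 else -1)
    return o
print('y at x=112 z=51',prof([(112,y,51) for y in range(-88,89,2)]))
print('x at y=-45 z51',prof([(x,-45,51) for x in range(-16,152,2)]))
print('x at y=50 z51',prof([(x,50,51) for x in range(-16,152,2)]))
print('button', [prof([(x,75,32) for x in range(40,90,2)])])
```

```text
[0.42936669 0.13300592 0.21322446] 25.2
wrist long_box [0.476 0.333 0.067] 0.74 cradle mm [304. 161.]
wrist square_box [0.578 0.095 0.055] 0.69 cradle mm [99.  1.]
wrist small_box [0.542 0.106 0.05 ] 0.56 cradle mm [101.  38.]
wrist lock_top [0.497 0.076 0.033] 0.38 cradle mm [61. 74.]
wrist pull_tab [0.551 0.135 0.023] 0.95 cradle mm [131.  37.]
wrist sample_jar [0.478 0.334 0.066] 0.96 cradle mm [305. 158.]
top long_box [0.556 0.034 0.051] 0.73 cradle mm [35.  7.]
top square_box [0.594 0.085 0.052] 0.9 cradle mm [ 94. -17.]
top small_box [0.537 0.098 0.05 ] 0.66 cradle mm [92. 42.]
top pull_tab [0.604 0.12  0.027] 0.66 cradle mm [131. -18.]
top microplate [ 0.372 -0.354  0.016] 0.77 cradle mm [-387.   85.]
top reagent [0.754 0.017 0.068] 0.7 cradle mm [  69. -189.]
top sample_jar [0.552 0.032 0.051] 0.5 cradle mm [32. 10.]
y at x=112 z=51 [-1, -1, -1, -1, -1, -1, -1, -1, -1, -1, -1, -1, -1, -1, -1, -1, -1, -1, -1, -1, -1, -1, -1, -1, -1, -1, -1, -1, -1, -1, -1, -1, -1, -1, -1, -1, 74, 74, 73, 73, 74, 75, 76, 75, 74, 75, 77, 75, 77, 76, 72, 48, 47, 56, 54, 73, 77, 75, 75, 77, 77, 78
[... 252 characters left out ...]
 -1, -1, -1, -1, -1, -1, -1, -1, -1, -1, -1, -1, -1, -1, -1, -1, -1, -1, -1, -1, -1, -1, -1, -1, -1, -1, -1, -1, -1, -1, -1, -1, -1, -1, -1, -1, -1, -1, -1, -1, -1, -1, -1, -1, -1, -1, -1, -1, -1, -1, -1, -1, -1, -1, -1]
x at y=50 z51 [133, 132, 131, 134, 124, 83, 130, 134, 129, 89, 35, 54, 69, 71, 72, 72, 70, 73, 71, 72, 71, 72, 72, 71, 72, 70, 72, 71, 73, 74, 73, 72, 74, 71, 74, 73, 75, 75, 60, 58, 64, 75, 74, 66, 74, 74, 75, 75, 75, 76, 74, 56, 51, 48, 56, 73, 74, 75, 77, 78, 77, 65, 76, 77, 79, 78, 79, 80, 78, 78, 80, 79, 77, 83, 51, 31, 40, 40, 41, 44, 92, 133, 134, 135]
button [[40, 41, 42, 39, 40, 38, 38, 40, 41, 84, 107, 110, 114, 107, 97, 106, 66, 45, 42, 40, 44, 89, 111, 109, 109]]
```

```bash
python3 -c "
from workcell import bot
print(bot.job_done())"
```

```text
the job is handed in; nothing more can be done
None
```

I pulled the cradle out until it locked (it resisted a push back), set all three boxes flat on its floor between the walls, left the plate, bottle and jar untouched, and handed the job in at about 25 s.

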